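Feed a walnut blank through the sprung flap of a boring station to its stop

ROBOT

A 6-joint arm with a two-finger parallel gripper is mounted at the origin on a cart in front of the work surface, level with it; the furniture and walls round the work are solid. World frame = base frame: x ahead of the robot, y to its left, z up, the work surface at z = 0. Lengths are in m, angles in rad, forces in N, time in s.
With the tool pointing down it reaches from about 0.35 to 0.975 m from the base axis. Payload 4.9 kg.
Tool frame: the origin (TCP) lies at the very end of the fingers, on their centre line; the grasp point (between the pads) lies 19 mm behind it (pinch_z is the distance from the TCP to the grasp point, in m); z points along the fingers, y is the line along which they close (so a half turn about z gives the same grasp; the last joint's range is limited). The gripper opens to 85 mm and grips with 20 to 120 N. Pads are 22 mm wide; open, the fingers measure 114 mm over their backs; the gripper's body (76 mm by 85 mm) begins 54 mm behind the grasp point. The pads swing forward as they close: fully open they stand 13 mm farther back than shut.
Start: joints at [-1.384, 0.053, 1.613, -0, 1.476, -0.119], TCP at [0.188, -0.596, 0.231] pointing down, gripper open.
Joint ranges: [-3.01, 3.01], [-1.01, 2.22], [0.06, 2.58], [-1.02, 4.17], [0.09, 2.62], [-3.14, 3.14]. Speed limits (rad/s): [2.57, 2.57, 3.14, 3.14, 3.14, 3.14].

INTERFACE

Orientations are given as a unit quaternion [w, x, y, z].
In Python, from plant import * gives the robot as it stands. The module is installed in compiled form; this text tells all that it offers.
- The arm moves only by the tool play_rows, never from a script. Its arguments are lists of equal length, an entry for each row: "linear": the shift along the world's x, y, z in m, a list of three; "turn": the turn about the world's z in degrees. A call has 1 to 8 rows; each row shifts and turns the commanded pose from where the row before left it; what a row does not reach is not made up. A row lasts 1/8 s, in which the tool goes at most 62.5 mm and 10.7 degrees, less where a joint would pass 70% of its speed; a pose out of reach is approached as far as the arm can. A call is refused whole if a number of a shift passes 0.0625 or a number of a turn 10.7, either way. A call with a gripper value outside its range is refused whole. "hand" is the finger opening in m, from 0 to 0.0854, set as the call begins (left out, the last holds). The fingers move at their own pace and stop on an object; the grip force is fixed at half the most. Time passes only in rows, so rows that do not move let the fingers close. It gives the time, the measured TCP pose, the force, the opening and the grip force at its end, in the units of the state.
- state(): the state, without advancing time (a new reading comes with each control period).
- grab_frame(name): name is "side" or "top" or "wrist"; returns the picture (384x512x3 uint8, red, green, blue); there is no depth.
- camera_info(name): a dict with "camera_matrix" (3x3 intrinsics, pixels), "distortion" ([k1, k2, p1, p2, k3] as OpenCV has them; the pictures are not rectified), "origin" and "attitude" of the camera in the world; the wrist camera has in their place "mount" (4x4, takes a point from camera to tool coordinates, whose origin is the TCP and whose axes are the flange's). Camera axes: x right, y down, z forward; pixel columns grow to the right and rows downward; lengths in m; the calibration is good to about 2 mm. A picture is of the moment at which its call begins: read the wrist's pose just before it. camera_info takes no time and is no camera call.
- job_done(): hands the job in; it is judged then, once.
Trained networks look in the newest picture that a camera, given by its name, has taken for a name from the list of things; names that differ only in an ending like _2 or _b are one class to them, and where a whole thing is asked for, a point or a joint stands for the part that bears it (a point fixed in the world has none). Each returns a list of dicts, best first, with "p" (0 to 1); they miss things now and then, are a little off and sometimes report something else, mostly with a low value. They report only what shows in the picture. A call takes as long as a camera call.
- trace(camera, thing): "region" (384x512 bool, what is visible of it) and "location" ([column, row] in pixels, amid what is visible of it).
The state is a dict: "time": time; "joint_pos": joint angles; "joint_vel": joint speeds; "joint_efforts": joint torques, N m; "tool_pos": TCP position; "tool_rot": TCP orientation; "contact_force": force on the tool from outside, world axes, zero at the start; "ft_torque": the same for the moment, N m; "gripper_width": opening from 0.0 (shut) to 1.0 (fully open); "grasp_force": force on a finger pad.
Only numpy, scipy, OpenCV 4.12 (cv2) and the standard library are available. Lean on these libraries where they do the work, as an engineer would, in place of code of your own. Each camera call takes 0.05 s, during which the arm holds its last target. There are 200 camera calls.

TASK

Load the dark walnut blank into the green boring station: lay it flat along the fence on the infeed bed in front of the shut amber flap and let go, then take the orange push stick and slide the blank with its nose through the sprung flap until you feel it firmly home against the length stop hidden under the guard, pressing gently so that the stop is not rammed. Draw the stick out so that the flap swings shut behind the blank, and lay the stick down flat on the bench, clear of the station. Leave the other things on the bench where they are.

Things in the scene. Friction and masses are not known exactly. Their poses are not given: they have to be found in the camera images.
- station: Green boring station, fixed. Origin on the bench, mid feed channel, below the flap; its y axis is the feed direction (infeed bed at -y, flap at y = 0, guard tunnel at +y), x points to the fence side, z up. Steel bed 86 mm wide, top 15 mm above the bench, y = -148 to +248 mm. A boring head stands over the tunnel at y = 95 to 190 mm, x = -35 to +110 mm, 271 mm high
- infeed (a point): point on top of the infeed bed, on the channel's centre line, 75 mm in front of the flap: a good place for the blank's underside centre. Fence beside it on the +x side: face 22 mm from the centre line, 12 mm thick, only 10 mm high above the bed, y = -150 to 0 mm. The -x side is open
- mouth (a point): point on the bed's top on the centre line, in the flap plane: mouth of the roofed tunnel, 46 mm wide (x = -23 to +23 mm), 230 mm long; yellow portal and guard up to 87 mm above the bench. On the -x side a 28 mm high yellow lead-in plate spreads from the mouth out to x = -37 mm at y = -21 mm
- flap (a joint): angle of the amber flap: 0 = shut (hanging upright), positive = swung into the tunnel, at most 1.45; opens inward only, sprung shut. Hinged 52 mm above the bed, 41 mm wide. The blank needs about 4 to 8 N to start it; then its lip rides on the blank and, behind it, on the stick, with 0.5 to 4 N of drag, and as the nose is drawn out it follows it with up to 6 N
- flap_lip (a point): lower edge of the flap, 2 mm above the bed when shut. It reaches up to 55 mm into the tunnel as it swings, so it falls shut only behind things that are deeper than that; the blank at the stop is clear of it
- length_stop: bracket at the tunnel's far end (origin on the bed, y = 236 mm of the station) whose rod carries a flat head in the tunnel, 36 mm wide, 3 to 27 mm above the bed, with a stiff rubber pad (8 N per mm, 3 mm at most). The rod is clamped at an unknown setting: the pad's face lies 172 to 202 mm beyond the flap plane, unseen, and must be felt. Over 25 N spoils the setting
- feeler (a joint): sprung pin of 8 mm in the face of the stop's pad, pressed by the blank: 0 = free (stands out 6 mm), 0.006 = pressed flush, the blank sits on the stop. Takes 0.1 to 0.2 N
- blank: dark walnut blank, 40 x 110 x 30 mm, about 150 g, lying flat; origin in the centre of its underside, y along its length, x across, z up; both ends alike
- push_stick: orange push stick, about 140 g: a bar 28 mm wide and 24 mm high with an upright handle. Origin on its underside below the handle; y points along the bar to the nose; the bar runs from y = -80 to +190 mm. The handle is 20 mm thick (x), 50 mm long (y = -25 to +25 mm), and rises from the bar's top (24 mm) to 75 mm above the underside
- stick_grip (a point): middle of the push stick's handle, 49 mm above its underside: grip here from above, across x
- stick_nose (a point): flat black rubber end of the push stick, 190 mm ahead of the handle, 12 mm above the underside
- maple: pale maple board, 65 x 100 x 22 mm, a bystander that does not fit the channel; origin in the centre of its underside
- tape_measure: yellow tape measure, 34 x 76 x 60 mm, bystander; origin under its centre
- block_plane: block plane, 48 x 177 x 52 mm, bystander; origin under its centre
- combi_square: combination square, 82 x 300 x 17 mm, bystander; origin under its centre
- marking_gauge: wooden marking gauge, 60 x 220 x 73 mm, bystander; origin under its centre

How it is judged:
On the way, in this order (a step that is already met when the one before it is completed fails the run):
1. the blank lies flat along the fence on the infeed bed, in front of the shut flap, and is let go (y of blank in the frame of station between -0.12 and -0.052 m and x of blank in the frame of station between -0.014 and 0.008 m and z of blank in the frame of station between 0.011 and 0.02 m and angle between the y axis of blank and the y axis of station, either way round below 0.2 rad and value of joint flap below 0.06 rad and contact force between the fingers and blank below 0.1 N), for 0.2 s.
2. pushed by the stick, the blank presses on the length stop with the feeler pin in (contact force between blank and length_stop above 2 N and contact force between push_stick and blank above 1 N and value of joint feeler above 0.0045 m), for 0.05 s.
At the end, for the whole second after the job is handed in: the blank lies on the bed inside the tunnel, within 1.5 mm of the length stop (feeler pin pressed more than 4.5 mm), at rest; the flap is shut behind it (under 0.06 rad); the push stick lies flat and still on the bench, not touching the station (value of joint feeler above 0.0045 m and value of joint flap below 0.06 rad and linear speed of blank below 0.01 m/s and y of blank in the frame of station above 0.1 m and z of blank in the frame of station below 0.02 m and height (world z) of push_stick below 0.006 m and angle between push_stick's own z axis and vertical below 0.15 rad and contact force between push_stick and station below 0.05 N and linear speed of push_stick below 0.02 m/s).
It fails at once if the stop is rammed: more than 25 N between the blank and the length stop (contact force between blank and length_stop above 25 N).
It fails at once if the maple board, tape measure, block plane, combination square or marking gauge is shifted by more than 25 mm (distance of any of maple, tape_measure, block_plane, combi_square, marking_gauge from where it was at the start of the episode above 0.025 m).
It also fails if it takes over 67 s, if anything falls off the work surface, if the arm or the gripper's body presses on something with over 40 N, if the wrist force passes 120 N, or if a joint passes its speed limit or range.

## Working session

There is one attempt and no reset: what is moved stays moved. The work goes in short steps, Python scripts to look and compute and a tool call to move; the robot and the scene stay as the last step left them, time stands still between calls to the robot, and variables do not carry over. Pictures are saved under pics/ and viewed, at most 10 in all, crops included, and the job is handed in when it is done.

Besides the shell and the picture viewer there is one more tool, called after "Emit:" in YAML: its name, and indented under it one key for each argument. play_rows: Moves the arm, as the interface text tells. Its arguments: {"type":"object","properties":{"linear":{"type":"array","items":{"type":"array","items":{"type":"number"}}},"turn":{"type":"array","items":{"type":"number"}},"hand":{"type":"number"}},"required":["linear","turn"]}

```bash
mkdir -p pics
cat > h.py <<'E'
from plant import *
import numpy as np, cv2
from scipy.spatial.transform import Rotation as R
def rot(q): return R.from_quat([q[1],q[2],q[3],q[0]]).as_matrix()
def cam(n):
    i=camera_info(n); K=np.array(i["camera_matrix"]);D=np.array(i["distortion"])
    if "mount" in i:
        s=state(); T=np.eye(4);T[:3,:3]=rot(s["tool_rot"]);T[:3,3]=s["tool_pos"]
        M=T@np.array(i["mount"]); return K,D,M[:3,3],M[:3,:3]
    a=np.array(i["attitude"]); A=rot(a) if a.size==4 else a
    return K,D,np.array(i["origin"]),A
def ray2z(c,uv,z):
    K,D,o,A=c
    p=cv2.undistortPoints(np.array(uv,float).reshape(-1,1,2),K,D).reshape(-1,2)
    d=np.c_[p,np.ones(len(p))]@A.T
    return o+d*((z-o[2])/d[:,2])[:,None]
def proj(c,P):
    K,D,o,A=c
    return cv2.projectPoints((np.array(P,float).reshape(-1,3)-o)@A,np.zeros(3),np.zeros(3),K,D)[0].reshape(-1,2)
def save(n,f): cv2.imwrite("pics/"+f,cv2.cvtColor(grab_frame(n),cv2.COLOR_RGB2BGR))
E
python3 - <<'E'
from h import *
s=state();print({k:np.round(v,3) for k,v in s.items()})
for n in("side","top"):
    save(n,n+"0.png");c=cam(n);print(n,c[2],c[3].round(2).tolist(),c[0].round(0).tolist())
    print(camera_info(n)["attitude"])
for t in["station","blank","push_stick","stick_nose","stick_grip","maple","length_stop","flap"]:
    r=trace("top",t)
    print(t,[(round(x["p"],2),np.round(x["location"]),int(x["region"].sum())) for x in r[:2]])
E
```

```text
{'time': np.float64(0.0), 'joint_pos': array([-1.384,  0.053,  1.614,  0.   ,  1.476, -0.119]), 'joint_vel': array([-0.   ,  0.002,  0.002, -0.   ,  0.001,  0.   ]), 'joint_efforts': array([ 1.0000e-03, -3.9368e+01, -3.7017e+01, -0.0000e+00,  7.0000e-03,
        0.0000e+00]), 'tool_pos': array([ 0.188, -0.595,  0.23 ]), 'tool_rot': array([-0.001,  0.988,  0.152, -0.   ]), 'contact_force': array([0.696, 0.28 , 0.453]), 'ft_torque': array([ 0.031, -0.025,  0.039]), 'grasp_force': np.float64(0.0), 'gripper_width': np.float64(0.999)}
side [-0.13041607  1.05331666  0.60205285] [[-0.85, -0.18, 0.5], [-0.53, 0.33, -0.78], [-0.03, -0.93, -0.38]] [[355.0, 0.0, 253.0], [0.0, 355.0, 189.0], [0.0, 0.0, 1.0]]
[ 0.16373732 -0.22062861  0.79939198 -0.5343085 ]
top [ 0.31700953 -0.04313017  1.69842324] [[0.02, -0.99, 0.13], [-1.0, -0.02, 0.02], [-0.02, -0.13, -0.99]] [[485.0, 0.0, 263.0], [0.0, 485.0, 182.0], [0.0, 0.0, 1.0]]
[-0.05181334  0.7113201  -0.69979202  0.04037585]
station [(0.83, array([216., 170.]), 4102)]
blank [(0.55, array([240., 212.]), 373)]
push_stick [(0.89, array([345., 180.]), 706), (0.7, array([212., 170.]), 4107)]
stick_nose [(0.82, array([346., 182.]), 605)]
stick_grip [(0.87, array([348., 181.]), 685), (0.29, array([216., 171.]), 4116)]
maple [(0.65, array([305., 212.]), 515), (0.39, array([347., 182.]), 694)]
length_stop [(0.64, array([174., 171.]), 194)]
flap []
```

```bash
ls pics
```

```text
side0.png
top0.png
```

View pics/top0.png

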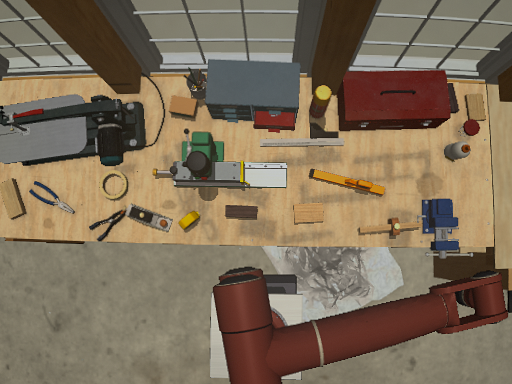

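View pics/side0.png

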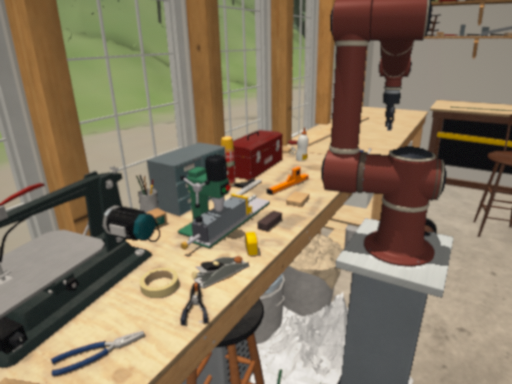

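The top view shows the station around (170-287,175) with feed towards image left (world +y). The flap is near column 243 and the fence is on the upper side. The blank is at (241,212), the maple at (308,213), and the stick spans (310,172)-(383,190) with its handle near the right end. The side view agrees with this.

Run:
```python
from h import *
im=grab_frame("top");c=cam("top")
def box(t,z):
    r=trace("top",t)[0];m=r["region"].astype(np.uint8)
    pts=np.argwhere(m)[:,::-1]
    P=ray2z(c,pts,z)[:,:2].astype(np.float32)
    b=cv2.minAreaRect(P*1000);print(t,round(r["p"],2),np.round(b[0]),np.round(b[1]),round(b[2],1),np.round(P.mean(0),3))
box("blank",.03);box("push_stick",.024);box("maple",.022);box("tape_measure",.06)
print("bed corners",ray2z(c,[[287,164],[287,188],[243,176]],.015).round(3))
i=camera_info("wrist");print(np.array(i["mount"]).round(3).tolist(),np.array(i["camera_matrix"]).round(0).tolist())
cv2.imwrite("pics/c.png",cv2.cvtColor(cv2.resize(im[120:240,160:400],(800,400),interpolation=cv2.INTER_CUBIC),cv2.COLOR_RGB2BGR))
```

```text
blank 0.95 [432.  61.] [ 41. 107.] 1.0 [0.432 0.06 ]
push_stick 0.75 [ 543. -308.] [271.  37.] 76.5 [ 0.541 -0.308]
maple 0.65 [ 431. -174.] [ 66. 100.] 0.8 [ 0.431 -0.173]
tape_measure 0.63 [399. 234.] [34. 70.] 46.2 [0.396 0.234]
bed corners [[ 0.601 -0.098  0.015]
 [ 0.516 -0.099  0.015]
 [ 0.556  0.055  0.015]]
[[-0.0, -0.961, -0.278, 0.07], [1.0, -0.0, -0.001, -0.0], [0.0, -0.278, 0.961, -0.142], [0.0, 0.0, 0.0, 1.0]] [[285.0, 0.0, 258.0], [0.0, 285.0, 195.0], [0.0, 0.0, 1.0]]
```

View pics/c.png

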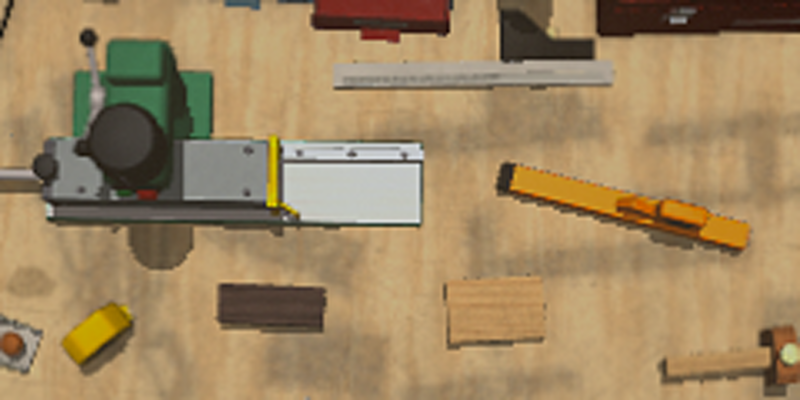

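The crop confirms the layout: black nose of the stick at (507,178), handle at about (665,208), flap at about (278,180). Next I move over the blank and look with the wrist camera.

Emit:
play_rows:
  linear:
    - [0.035,0.05,0.01]
    - [0.035,0.05,0.01]
    - [0.035,0.05,0.01]
    - [0.035,0.05,0.01]
    - [0.035,0.05,0.01]
    - [0.035,0.05,0.01]
    - [0.03,0.05,0.01]
    - [0.02,0.05,0.01]
  turn: [8,8,8,8,8,8,8,8]

```text
time: 1.75
tool_pos: [0.449, -0.1941, 0.3118]
tool_rot: [0.0, 0.756, 0.655, 0.0]
contact_force: [0.4, -0.5, 0.5]
gripper_width: 1.004
grasp_force: 0.0
```

Emit:
play_rows:
  linear:
    - [0.0,0.05,0]
    - [0.0,0.05,0]
    - [0.0,0.03,0]
    - [0,0,0]
    - [0,0,0]
  turn: [8,0.5,0,0,0]

```text
time: 2.38
tool_pos: [0.4482, -0.0665, 0.3114]
tool_rot: [0.0, 0.707, 0.707, -0.0]
contact_force: [-0.3, -0.7, 0.5]
gripper_width: 1.003
grasp_force: 0.0
```

Run:
```python
from h import *
s=state();print(np.round(s["tool_pos"],3),np.round(s["tool_rot"],3),s["joint_pos"].round(2) if hasattr(s["joint_pos"],'round') else s["joint_pos"],np.round(s["contact_force"],2))
c=cam("wrist");save("wrist","w1.png")
for t,z in(("blank",.03),("push_stick",.024),("maple",.022)):
    for r in trace("wrist",t)[:1]:
        P=ray2z(c,np.argwhere(r["region"])[:,::-1],z)[:,:2].astype(np.float32)
        b=cv2.minAreaRect(P*1000);print(t,round(r["p"],2),np.round(r["location"]),np.round(b[0],1),np.round(b[1]),round(b[2],1))
```

```text
[ 0.448 -0.066  0.311] [ 0.     0.707  0.707 -0.   ] [-0.31 -0.41  1.89 -0.    1.66 -0.31] [-0.29 -0.66  0.47]
blank 0.94 [244.  72.] [432.  59.] [110.  40.] 88.4
push_stick 0.61 [315. 272.] [ 547.3 -274. ] [216.  46.] 80.5
maple 0.94 [245. 222.] [ 431.4 -170.2] [ 65. 106.] 3.9
```

View pics/w1.png

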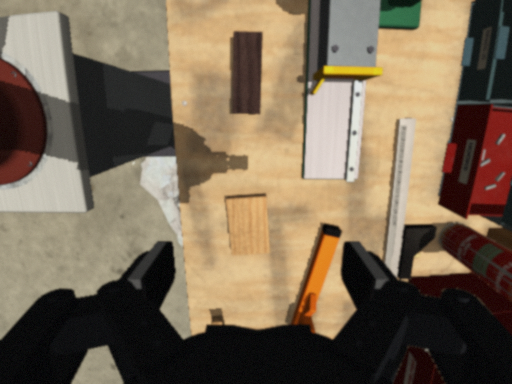

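The wrist view shows the blank at (246,72), the bed from (304,178) up to the yellow portal at (350,72), the fence along (355,130), and the stick nose at (330,230). I'll zoom in on the station to fix its pose.

Run:
```python
from h import *
im=cv2.imread("pics/w1.png");c=cam("wrist")
S=np.array([.5585,.05]);
P=lambda x,y,z:[S[0]+x,S[1]+y,z]
pts=[P(-.043,-.148,.015),P(.043,-.148,.015),P(.022,-.15,.025),P(.034,-.15,.025),P(.022,0,.025),P(.034,0,.025),P(-.037,-.021,.043),P(-.023,0,.043),P(-.043,0,.015)]
q=proj(c,pts);print(q.round(1).tolist())
k=6;cr=cv2.resize(im[62:192,290:400],None,fx=k,fy=k*.75,interpolation=cv2.INTER_CUBIC)
k2=k*.75
for a,b in q: cv2.drawMarker(cr,(int((a-290+.5)*k),int((b-62+.5)*k2)),(0,0,255),cv2.MARKER_CROSS,12,1)
cv2.imwrite("pics/w1c.png",cr);print(cr.shape)
```

```text
[[300.7, 179.9], [354.4, 180.0], [343.1, 182.7], [350.7, 182.7], [350.7, 80.7], [358.9, 80.8], [311.3, 94.7], [322.2, 78.8], [304.3, 80.9]]
(585, 660, 3)
```

View pics/w1c.png

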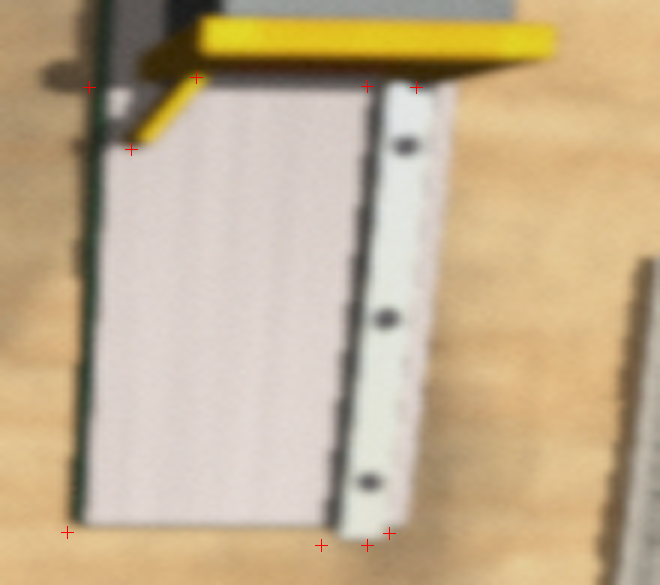

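Run:
```python
from h import *
from scipy.optimize import least_squares
c=cam("wrist")
L=np.array([(-.043,-.148,.015),(.043,-.148,.015),(.022,-.15,.025),(.034,-.15,.025),(.022,0,.025),(-.037,-.021,.043)])
o=np.array([(82,522),(408,522),(340,538),(382,538),(386,83),(138,142)])/[6,4.5]+[289.5,61.5]
def f(p):
    cs,sn=np.cos(p[2]),np.sin(p[2])
    W=np.c_[p[0]+cs*L[:,0]-sn*L[:,1],p[1]+sn*L[:,0]+cs*L[:,1],L[:,2]]
    return (proj(c,W)-o).ravel()
r=least_squares(f,[.56,.05,0]);print(r.x.round(4),r.fun.round(1))
# stick: visible bar: nose corners by trace region
reg=trace("wrist","push_stick")[0]["region"]
```

```text
[0.5616 0.0526 0.0059] [ 0.1  1.  -0.4  0.7 -0.4 -0.1  0.2 -0.1 -0.9 -1.2  1.3 -0.1]
```

Emit:
play_rows:
  linear:
    - [-0.005,0.042,-0.04]
    - [-0.005,0.042,-0.05]
    - [-0.006,0.042,-0.05]
    - [0,0,-0.05]
    - [0,0,-0.05]
    - [0,0,-0.04]
    - [0,0,-0.015]
    - [0,0,-0.005]
  turn: [0,0,0,0,0,0,0,0]

```text
time: 3.62
tool_pos: [0.4328, 0.0558, 0.0158]
tool_rot: [-0.0, 0.707, 0.707, -0.0]
contact_force: [0.5, 0.3, 0.7]
gripper_width: 1.001
grasp_force: 0.0
```

Emit:
play_rows:
  linear:
    - [0,0,0]
    - [0,0,-0.002]
    - [0,0,0]
    - [0,0,0]
    - [0,0,0]
    - [0,0,0]
    - [0,0,0]
  turn: [0,0,0,0,0,0,0]
  hand: 0.03

```text
time: 4.5
tool_pos: [0.4342, 0.0561, 0.0154]
tool_rot: [0.001, 0.707, 0.707, 0.001]
contact_force: [0.2, -0.9, 6.2]
gripper_width: 0.451
grasp_force: 62.9
```

Emit:
play_rows:
  linear:
    - [0,0,0.02]
    - [0,0,0.04]
    - [0,0,0.04]
    - [0,0,0]
  turn: [0,0,0,0]

```text
time: 5.0
tool_pos: [0.4348, 0.0561, 0.1171]
tool_rot: [0.002, 0.707, 0.707, 0.002]
contact_force: [-0.2, 0.0, -1.5]
gripper_width: 0.447
grasp_force: 62.1
```

Run:
```python
from h import *
s=state();print(np.round(s["tool_pos"],4),np.round(s["contact_force"],2),s["gripper_width"])
c=cam("wrist");im=grab_frame("wrist");r=trace("wrist","blank")
print([(round(x["p"],2),np.round(x["location"]),x["region"].sum()) for x in r])
cv2.imwrite("pics/w2.png",cv2.cvtColor(im,cv2.COLOR_RGB2BGR))
```

```text
[0.4348 0.0561 0.1171] [-0.18  0.02 -1.46] 0.44715870003410957
[(0.58, array([260., 226.]), np.int64(15052))]
```

View pics/w2.png

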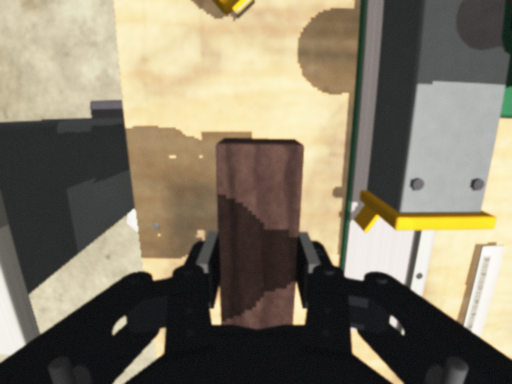

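The blank is held straight: front edge at row 143, columns 217-303, with the portal at right. I carry it above the infeed bed and check it against the fence.

Emit:
play_rows:
  linear:
    - [0.01,-0.045,0]
    - [0.03,-0.045,0]
    - [0.04,-0.005,0]
    - [0.042,0,0]
    - [0,0,-0.03]
    - [0,0,-0.02]
    - [0,0,0]
    - [0,0,0]
  turn: [0,0,0,0,0,0,0,0]

```text
time: 6.1
tool_pos: [0.5544, -0.0388, 0.0639]
tool_rot: [-0.0, 0.707, 0.707, -0.0]
contact_force: [-0.1, -0.1, -1.6]
gripper_width: 0.448
grasp_force: 61.9
```

Run:
```python
from h import *
s=state();print(np.round(s["tool_pos"],4),np.round(s["contact_force"],2),s["gripper_width"])
c=cam("wrist");save("wrist","w3.png")
p=s["tool_pos"]
for S in((.5605,.0515),(.564,.0525)):
    print(proj(c,[[S[0]+.022,S[1]-.03,.025],[S[0]+.034,S[1]-.03,.025],[S[0]-.043,S[1]-.05,.015],[S[0]-.037,S[1]-.021,.043]]).round(1).tolist())
z=p[2]+.0146
print(proj(c,[[p[0]-.02,p[1]+.058,z],[p[0]+.02,p[1]+.058,z]]).round(1))
```

```text
[ 0.5544 -0.0388  0.0639] [-0.11 -0.1  -1.62] 0.4479683444177956
[[303.4, 130.8], [322.4, 130.9], [204.0, 159.9], [203.1, 116.3]]
[[309.0, 129.2], [328.1, 129.3], [209.1, 158.5], [209.3, 114.4]]
[[213.7 143. ]
 [303.5 143.1]]
```

View pics/w3.png

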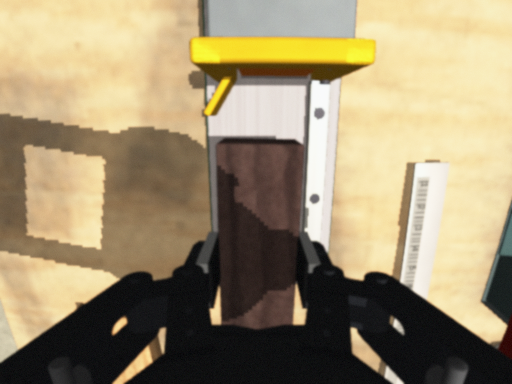

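The observed bed edge, fence and lead-in match a station at (0.564, 0.0525). The blank needs +7 mm in x before I lower it.

Emit:
play_rows:
  linear:
    - [0.007,0,0]
    - [0,0,-0.015]
    - [0,0,-0.01]
    - [0,0,-0.004]
    - [0,0,-0.002]
    - [0,0,0]
    - [0,0,0]
  turn: [0,0,0,0,0,0,0]

```text
time: 7.02
tool_pos: [0.562, -0.0389, 0.0333]
tool_rot: [0.0, 0.707, 0.707, 0.0]
contact_force: [-0.7, 0.1, -1.5]
gripper_width: 0.449
grasp_force: 62.0
```

Emit:
play_rows:
  linear:
    - [0,0,-0.002]
    - [0,0,-0.001]
    - [0,0,0]
  turn: [0,0,0]

```text
time: 7.4
tool_pos: [0.5618, -0.0389, 0.0305]
tool_rot: [0.0, 0.707, 0.707, -0.0]
contact_force: [-2.4, 1.6, 2.0]
gripper_width: 0.446
grasp_force: 62.4
```

Emit:
play_rows:
  linear:
    - [0,0,0]
    - [0,0,0]
    - [0,0,0]
    - [0,0,0.03]
    - [0,0,0.05]
    - [0,0,0.06]
    - [0,-0.03,0.05]
    - [0,0,0]
  turn: [0,0,0,0,0,0,0,0]
  hand: 0.065

```text
time: 8.4
tool_pos: [0.5647, -0.0709, 0.2265]
tool_rot: [0.005, 0.708, 0.707, 0.003]
contact_force: [0.0, 0.2, -0.9]
gripper_width: 0.764
grasp_force: 0.0
```

Run:
```python
from h import *
s=state();print(np.round(s["tool_pos"],4))
c=cam("wrist");save("wrist","w4.png")
for t,z in(("blank",.045),("push_stick",.024)):
    for r in trace("wrist",t)[:1]:
        px=np.argwhere(r["region"])[:,::-1]
        P=ray2z(c,px,z)[:,:2].astype(np.float32)
        b=cv2.minAreaRect(P*1000);print(t,round(r["p"],2),np.round(r["location"]),np.round(b[0],1),np.round(b[1]),round(b[2],1),px.min(0),px.max(0))
```

```text
[ 0.5647 -0.0709  0.2265]
blank 0.92 [255. 143.] [560.9 -35. ] [109.  41.] 88.8 [235  94] [272 191]
push_stick 0.69 [252. 282.] [ 558.1 -234.2] [138.  30.] 76.3 [234 242] [272 326]
```

View pics/w4.png

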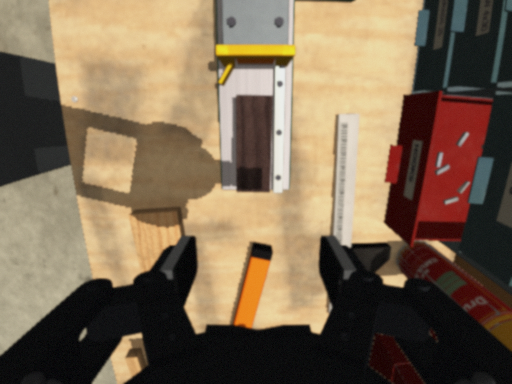

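The blank lies at (253,143) along the fence and the flap is clear. Next I go behind the stick so its handle is visible.

Emit:
play_rows:
  linear:
    - [-0.006,-0.05,0]
    - [-0.006,-0.05,0]
    - [-0.006,-0.05,0]
    - [-0.006,-0.05,0]
    - [-0.006,-0.05,0]
    - [-0.01,-0.05,0]
    - [-0.01,-0.05,0]
    - [0,0,0]
  turn: [-2,-2,-2,-2,-2,-2,-1.7,0]
  hand: 0.085

```text
time: 9.55
tool_pos: [0.5099, -0.4206, 0.2165]
tool_rot: [-0.002, 0.787, 0.616, -0.0]
contact_force: [0.0, 0.5, -0.8]
gripper_width: 0.996
grasp_force: 0.0
```

Run:
```python
from h import *
s=state();print(np.round(s["tool_pos"],4))
c=cam("wrist");im=grab_frame("wrist");cv2.imwrite("pics/w5.png",cv2.cvtColor(im,cv2.COLOR_RGB2BGR))
for t,z in(("push_stick",.024),("stick_grip",.06)):
    for r in trace("wrist",t)[:1]:
        px=np.argwhere(r["region"])[:,::-1]
        P=ray2z(c,px,z)[:,:2].astype(np.float32)
        b=cv2.minAreaRect(P*1000);print(t,round(r["p"],2),np.round(r["location"]),np.round(b[0],1),np.round(b[1]),round(b[2],1),px.min(0),px.max(0))
# model overlay guess
d=np.array([.237,.972]);n=np.array([.972,-.237])
O=np.array([.531,-.352]);g=lambda x,y,z:[*(O+n*x+d*y),z]
q=proj(c,[g(-.014,.19,.024),g(.014,.19,.024),g(-.01,-.025,.075),g(.01,-.025,.075),g(-.01,.025,.075),g(.01,.025,.075),g(-.014,-.08,.024),g(.014,-.08,.024)]);print(q.round(0).tolist())
im=cv2.cvtColor(im,cv2.COLOR_RGB2BGR)
for a,b in q: cv2.drawMarker(im,(int(a),int(b)),(255,0,0),cv2.MARKER_CROSS,6,1)
cv2.imwrite("pics/w5.png",im)
```

```text
[ 0.5099 -0.4206  0.2165]
push_stick 0.68 [264.  89.] [ 534.9 -338.4] [205.  29.] 76.8 [249   0] [276 188]
stick_grip 0.71 [264.  87.] [ 534.1 -340.3] [184.  28.] 76.9 [249   0] [277 189]
[[249.0, -76.0], [276.0, -76.0], [253.0, 139.0], [273.0, 139.0], [253.0, 85.0], [274.0, 85.0], [251.0, 181.0], [274.0, 181.0]]
```

View pics/w5.png

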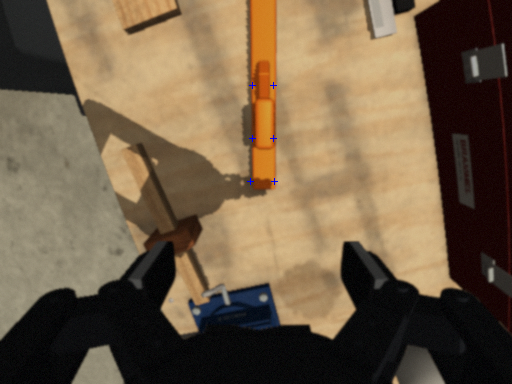

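The stick handle top shows at (264,122), rows 97-148, and the tail end at row 188. That puts the stick origin at about (0.530, -0.361). I go down on it.

Emit:
play_rows:
  linear:
    - [0.01,0.03,0]
    - [0.01,0.03,-0.02]
    - [0,0,-0.05]
    - [0,0,-0.05]
    - [0,0,-0.04]
    - [0,0,-0.012]
    - [0,0,0]
    - [0,0,0]
  turn: [0.5,0,0,0,0,0,0,0]

```text
time: 10.7
tool_pos: [0.5331, -0.3597, 0.0505]
tool_rot: [0.002, 0.783, 0.622, 0.0]
contact_force: [0.2, -0.6, -0.3]
gripper_width: 0.995
grasp_force: 0.0
```

Emit:
play_rows:
  linear:
    - [-0.002,0,-0.012]
    - [0,0,-0.006]
    - [0,0,0]
  turn: [0,0,0]

```text
time: 11.08
tool_pos: [0.5291, -0.3585, 0.029]
tool_rot: [-0.001, 0.784, 0.621, -0.0]
contact_force: [0.7, 0.8, 0.6]
gripper_width: 0.997
grasp_force: 0.0
```

Emit:
play_rows:
  linear:
    - [0,0,0]
    - [0,0,0]
    - [0,0,0]
    - [0,0,0]
    - [0,0,0]
    - [0,0,0]
    - [0,0,0]
    - [0,0,0]
  turn: [0,0,0,0,0,0,0,0]
  hand: 0.01

```text
time: 12.08
tool_pos: [0.5298, -0.359, 0.0301]
tool_rot: [0.0, 0.784, 0.621, 0.0]
contact_force: [0.8, -0.3, 1.1]
gripper_width: 0.225
grasp_force: 62.2
```

Emit:
play_rows:
  linear:
    - [0,0,0.02]
    - [0,0,0.03]
    - [0.015,0,0.02]
    - [0.015,0.02,0]
    - [0.003,0.037,0]
    - [0,0,0]
    - [0,0,0]
  turn: [0,0,4,5,4.2,0,0]

```text
time: 12.95
tool_pos: [0.5628, -0.3022, 0.1008]
tool_rot: [0.001, 0.707, 0.707, -0.0]
contact_force: [0.5, -0.6, -0.9]
gripper_width: 0.225
grasp_force: 61.9
```

Run:
```python
from h import *
s=state();print(np.round(s["tool_pos"],4),np.round(s["tool_rot"],4),np.round(s["contact_force"],2))
c=cam("wrist");im=grab_frame("wrist");p=s["tool_pos"];z=p[2]-.030+.024
q=proj(c,[[p[0]-.014,p[1]+.19,z],[p[0]+.014,p[1]+.19,z],[.5625-.02,-.092,.045],[.5625+.02,-.092,.045],[.5635+.022,-.0975,.025]]);print(q.round(1).tolist())
im=cv2.cvtColor(im,cv2.COLOR_RGB2BGR)
im=cv2.resize(im,(800,600))
for a,b in q: cv2.drawMarker(im,(int(a*800/512),int(b*600/384)),(255,0,0),cv2.MARKER_CROSS,8,1)
cv2.imwrite("pics/w6.png",im)
```

```text
[ 0.5628 -0.3022  0.1008] [ 5.000e-04  7.070e-01  7.072e-01 -1.000e-04] [ 0.5  -0.61 -0.86]
[[227.3, -153.4], [290.0, -153.4], [224.4, -121.5], [291.5, -121.5], [292.7, -91.3]]
```

View pics/w6.png

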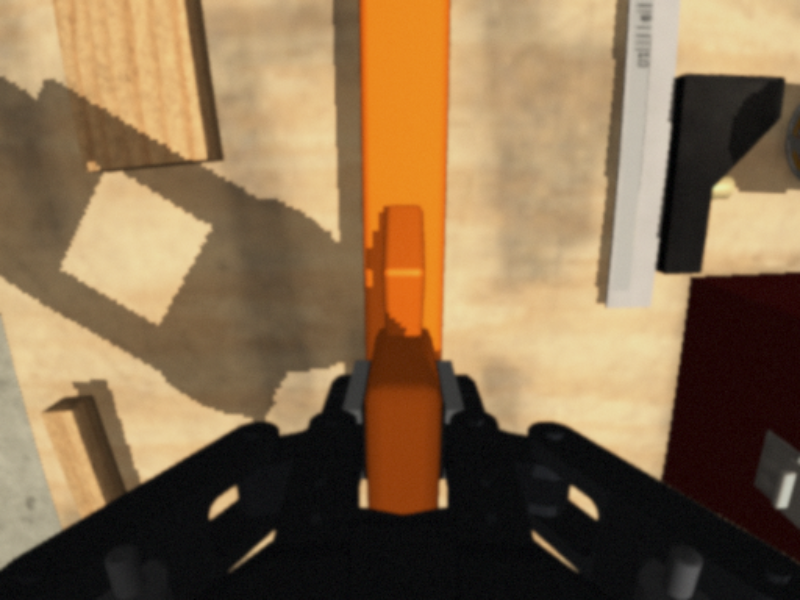

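The stick is held straight along the feed direction. I lower it behind the blank, with the underside just above bed height.

Emit:
play_rows:
  linear:
    - [0,0,-0.02]
    - [0,0,-0.02]
    - [0,0,-0.01]
    - [0,0,0]
    - [0,0,0]
  turn: [0,0,0,0,0]

```text
time: 13.62
tool_pos: [0.563, -0.3022, 0.0503]
tool_rot: [0.0, 0.707, 0.707, 0.0]
contact_force: [0.1, 0.8, -1.6]
gripper_width: 0.222
grasp_force: 61.9
```

```bash
cat > chk.py <<'E'
from h import *
s=state();print(round(float(s["time"]),2),np.round(s["tool_pos"],4),np.round(s["contact_force"],2),np.round(s["ft_torque"],2))
grab_frame("top");c=cam("top")
for t,z in(("push_stick",.04),("blank",.045)):
    for r in trace("top",t)[:1]:
        P=ray2z(c,np.argwhere(r["region"])[:,::-1],z)[:,:2]
        b=cv2.minAreaRect((P*1000).astype(np.float32));print(t,round(r["p"],2),np.round(b[0],1),np.round(b[1]),round(b[2],1),"ymin/max",P[:,1].min().round(3),P[:,1].max().round(3))
E
python3 chk.py
```

```text
13.62 [ 0.563  -0.3022  0.0503] [ 0.12  0.76 -1.6 ] [-0.05 -0.04 -0.02]
push_stick 0.84 [ 561.8 -203.6] [ 24. 170.] 0.9 ymin/max -0.289 -0.119
blank 0.92 [558.5 -34.1] [ 45. 107.] 0.9 ymin/max -0.088 0.02
```

Emit:
play_rows:
  linear:
    - [0,0.006,-0.003]
    - [0,0.006,0]
    - [0,0.006,0]
    - [0,0.006,0]
    - [0,0.006,0]
    - [0,0.006,0]
    - [0,0.006,0]
    - [0,0.006,0]
  turn: [0,0,0,0,0,0,0,0]

```text
time: 14.78
tool_pos: [0.5627, -0.2536, 0.047]
tool_rot: [0.0, 0.707, 0.707, -0.0]
contact_force: [-0.1, -0.5, -1.2]
gripper_width: 0.223
grasp_force: 61.9
```

```bash
python3 chk.py
```

```text
14.78 [ 0.5627 -0.2536  0.047 ] [-0.1  -0.45 -1.21] [-0.21 -0.    0.02]
push_stick 0.7 [560.5  -8.1] [ 49. 111.] 0.8 ymin/max -0.064 0.047
blank 0.6 [559.8  -9.9] [ 42. 107.] 0.9 ymin/max -0.064 0.044
```

Emit:
play_rows:
  linear:
    - [0,0.005,0]
    - [0,0.005,0]
    - [0,0.005,0]
    - [0,0.005,0]
    - [0,0.005,0]
    - [0,0.005,0]
    - [0,0.005,0]
    - [0,0.005,0]
  turn: [0,0,0,0,0,0,0,0]

```text
time: 15.92
tool_pos: [0.5634, -0.2159, 0.048]
tool_rot: [0.002, 0.707, 0.707, -0.001]
contact_force: [0.4, -8.9, -1.0]
gripper_width: 0.225
grasp_force: 62.0
```

```bash
python3 chk.py
```

```text
15.93 [ 0.5634 -0.2159  0.048 ] [ 0.43 -8.92 -1.01] [-1.28  0.02 -0.04]
push_stick 0.85 [ 562.  -146.4] [235.  30.] 90.0 ymin/max -0.264 -0.029
blank 0.55 [557.7  15.9] [45. 83.] 0.8 ymin/max -0.026 0.057
```

Emit:
play_rows:
  linear:
    - [0,0.006,0]
    - [0,0.006,0]
    - [0,0.006,0]
    - [0,0.006,0]
    - [0,0.006,0]
    - [0,0.006,0]
    - [0,0.006,0]
    - [0,0.006,0]
  turn: [0,0,0,0,0,0,0,0]

```text
time: 17.08
tool_pos: [0.5627, -0.1655, 0.047]
tool_rot: [0.0, 0.707, 0.707, -0.0]
contact_force: [-0.1, -4.3, -1.2]
gripper_width: 0.228
grasp_force: 61.8
```

Emit:
play_rows:
  linear:
    - [0,0.006,0]
    - [0,0.006,0]
    - [0,0.006,0]
    - [0,0.006,0]
    - [0,0.006,0]
    - [0,0.005,0]
    - [0,0,0]
  turn: [0,0,0,0,0,0,0]

```text
time: 17.95
tool_pos: [0.5626, -0.1299, 0.0468]
tool_rot: [-0.001, 0.707, 0.707, 0.0]
contact_force: [2.2, -1.3, -1.9]
gripper_width: 0.229
grasp_force: 61.9
```

Emit:
play_rows:
  linear:
    - [0,0.006,0]
    - [0,0.006,0]
    - [0,0.006,0]
    - [0,0.006,0]
    - [0,0.006,0]
    - [0,0.005,0]
    - [0,0.004,0]
    - [0,0.003,0]
  turn: [0,0,0,0,0,0,0,0]

```text
time: 18.95
tool_pos: [0.5626, -0.0886, 0.0469]
tool_rot: [-0.0, 0.707, 0.707, -0.0]
contact_force: [1.5, -4.7, -1.6]
gripper_width: 0.227
grasp_force: 62.0
```

Emit:
play_rows:
  linear:
    - [0,0.001,0]
    - [0,0.001,0]
    - [0,0,0]
  turn: [0,0,0]

```text
time: 19.32
tool_pos: [0.5626, -0.0868, 0.0468]
tool_rot: [-0.0, 0.707, 0.707, 0.0]
contact_force: [0.6, -4.1, -1.1]
gripper_width: 0.224
grasp_force: 62.0
```

Emit:
play_rows:
  linear:
    - [0,0.001,0]
    - [0,0.001,0]
    - [0,0,0]
  turn: [0,0,0]

```text
time: 19.7
tool_pos: [0.5624, -0.0845, 0.0466]
tool_rot: [-0.0, 0.707, 0.707, 0.0]
contact_force: [0.2, -2.9, -2.1]
gripper_width: 0.227
grasp_force: 61.8
```

Emit:
play_rows:
  linear:
    - [0,0.001,0]
    - [0,0.001,0]
    - [0,0,0]
  turn: [0,0,0]

```text
time: 20.08
tool_pos: [0.5625, -0.0828, 0.0468]
tool_rot: [-0.0, 0.707, 0.707, -0.0]
contact_force: [1.4, -3.1, -2.2]
gripper_width: 0.226
grasp_force: 61.8
```

Emit:
play_rows:
  linear:
    - [0,0.001,0]
    - [0,0.001,0]
    - [0,0,0]
  turn: [0,0,0]

```text
time: 20.45
tool_pos: [0.5625, -0.0807, 0.0468]
tool_rot: [-0.0, 0.707, 0.707, -0.0]
contact_force: [-1.0, -3.5, -2.8]
gripper_width: 0.226
grasp_force: 61.8
```

Emit:
play_rows:
  linear:
    - [0,0.001,0]
    - [0,0.001,0]
    - [0,0,0]
  turn: [0,0,0]

```text
time: 20.82
tool_pos: [0.5626, -0.0787, 0.0468]
tool_rot: [-0.0, 0.707, 0.707, 0.0]
contact_force: [-0.3, -2.4, -1.8]
gripper_width: 0.23
grasp_force: 61.7
```

Emit:
play_rows:
  linear:
    - [0,0.001,0]
    - [0,0.001,0]
    - [0,0,0]
  turn: [0,0,0]

```text
time: 21.2
tool_pos: [0.5626, -0.0767, 0.0469]
tool_rot: [-0.0, 0.707, 0.707, 0.0]
contact_force: [0.1, -2.9, -3.6]
gripper_width: 0.224
grasp_force: 61.7
```

Emit:
play_rows:
  linear:
    - [0,0.001,0]
    - [0,0.001,0]
    - [0,0,0]
  turn: [0,0,0]

```text
time: 21.58
tool_pos: [0.5627, -0.0747, 0.0469]
tool_rot: [-0.0, 0.707, 0.707, 0.0]
contact_force: [0.0, -2.8, -2.8]
gripper_width: 0.226
grasp_force: 61.7
```

Emit:
play_rows:
  linear:
    - [0,0.001,0]
    - [0,0.001,0]
    - [0,0,0]
  turn: [0,0,0]

```text
time: 21.95
tool_pos: [0.5627, -0.0727, 0.0469]
tool_rot: [-0.0, 0.707, 0.707, 0.0]
contact_force: [0.3, -2.7, -2.4]
gripper_width: 0.225
grasp_force: 61.7
```

Emit:
play_rows:
  linear:
    - [0,0.001,0]
    - [0,0.001,0]
    - [0,0,0]
  turn: [0,0,0]

```text
time: 22.32
tool_pos: [0.5626, -0.0707, 0.0469]
tool_rot: [-0.0, 0.707, 0.707, 0.0]
contact_force: [0.3, -3.8, -3.1]
gripper_width: 0.231
grasp_force: 61.7
```

Emit:
play_rows:
  linear:
    - [0,0.001,0]
    - [0,0.001,0]
    - [0,0,0]
  turn: [0,0,0]

```text
time: 22.7
tool_pos: [0.5627, -0.0687, 0.0469]
tool_rot: [-0.0, 0.707, 0.707, 0.0]
contact_force: [-0.3, -3.0, -2.4]
gripper_width: 0.227
grasp_force: 61.7
```

Emit:
play_rows:
  linear:
    - [0,0.001,0]
    - [0,0.001,0]
    - [0,0,0]
  turn: [0,0,0]

```text
time: 23.08
tool_pos: [0.5627, -0.0667, 0.0469]
tool_rot: [-0.0, 0.707, 0.707, 0.0]
contact_force: [0.6, -2.3, -3.0]
gripper_width: 0.226
grasp_force: 61.7
```

Emit:
play_rows:
  linear:
    - [0,0.001,0]
    - [0,0.001,0]
    - [0,0,0]
  turn: [0,0,0]

```text
time: 23.45
tool_pos: [0.5627, -0.0648, 0.0469]
tool_rot: [-0.0, 0.707, 0.707, 0.0]
contact_force: [0.8, -3.2, -3.4]
gripper_width: 0.227
grasp_force: 61.7
```

Emit:
play_rows:
  linear:
    - [0,0.001,0]
    - [0,0.001,0]
    - [0,0,0]
  turn: [0,0,0]

```text
time: 23.82
tool_pos: [0.5628, -0.0633, 0.0471]
tool_rot: [0.0, 0.707, 0.707, -0.0]
contact_force: [-0.5, -4.9, -3.4]
gripper_width: 0.229
grasp_force: 61.7
```

Emit:
play_rows:
  linear:
    - [0,0.001,0]
    - [0,0,0]
  turn: [0,0]

```text
time: 24.08
tool_pos: [0.5629, -0.063, 0.0473]
tool_rot: [0.001, 0.707, 0.707, -0.001]
contact_force: [0.2, -7.3, -1.9]
gripper_width: 0.224
grasp_force: 61.8
```

Emit:
play_rows:
  linear:
    - [0,0.001,0]
    - [0,0,0]
  turn: [0,0]

```text
time: 24.32
tool_pos: [0.5631, -0.0626, 0.0476]
tool_rot: [0.002, 0.707, 0.707, -0.001]
contact_force: [-0.0, -10.1, -1.9]
gripper_width: 0.23
grasp_force: 61.9
```

Firm contact is felt: the arm stalls with force rising 3→10 N. I draw the stick out, slowly at first.

Emit:
play_rows:
  linear:
    - [0,0,0]
    - [0,-0.002,0]
    - [0,-0.002,0]
    - [0,-0.005,0]
    - [0,-0.01,0]
    - [0,-0.02,0]
    - [0,-0.02,0]
    - [0,-0.02,0]
  turn: [0,0,0,0,0,0,0,0]

```text
time: 25.32
tool_pos: [0.563, -0.1413, 0.0474]
tool_rot: [0.0, 0.707, 0.707, 0.0]
contact_force: [-0.7, -0.3, -1.6]
gripper_width: 0.226
grasp_force: 61.9
```

Emit:
play_rows:
  linear:
    - [0,-0.02,0]
    - [0,-0.02,0]
    - [0,-0.02,0]
    - [0,-0.025,0]
    - [0,-0.03,0]
    - [0,-0.03,0]
    - [0,-0.03,0]
    - [0,0,0]
  turn: [0,0,0,0,0,0,0,0]

```text
time: 26.32
tool_pos: [0.5626, -0.3178, 0.0472]
tool_rot: [0.001, 0.708, 0.706, -0.0]
contact_force: [0.8, 0.4, -2.3]
gripper_width: 0.227
grasp_force: 61.9
```

```bash
python3 chk.py
```

```text
26.32 [ 0.5626 -0.3178  0.0472] [ 0.81  0.44 -2.28] [-0.07  0.04  0.03]
push_stick 0.9 [ 559.9 -194.9] [ 28. 118.] 0.9 ymin/max -0.254 -0.136
blank 0.54 [607.6 135. ] [469. 200.] 86.2 ymin/max -0.095 0.373
```

Emit:
play_rows:
  linear:
    - [0,-0.02,0]
    - [0,0,-0.008]
    - [0,0,-0.005]
    - [0,0,-0.002]
    - [0,0,0]
    - [0,0,0]
  turn: [0,0,0,0,0,0]

```text
time: 27.22
tool_pos: [0.5628, -0.3347, 0.0321]
tool_rot: [0.0, 0.707, 0.707, 0.0]
contact_force: [-0.3, -0.0, -1.6]
gripper_width: 0.228
grasp_force: 62.0
```

Emit:
play_rows:
  linear:
    - [0,0,-0.001]
    - [0,0,-0.001]
    - [0,0,0]
  turn: [0,0,0]

```text
time: 27.6
tool_pos: [0.5629, -0.3351, 0.0305]
tool_rot: [0.0, 0.707, 0.707, 0.0]
contact_force: [-0.9, -0.6, 1.0]
gripper_width: 0.23
grasp_force: 62.3
```

Touching the bench: release and rise.

Emit:
play_rows:
  linear:
    - [0,0,0]
    - [0,0,0]
    - [0,0,0]
    - [0,0,0.01]
    - [0,0,0.03]
    - [0,0,0.06]
    - [0,0,0.06]
    - [0,0,0.06]
  turn: [0,0,0,0,0,0,0,0]
  hand: 0.07

```text
time: 28.6
tool_pos: [0.5625, -0.3347, 0.2528]
tool_rot: [0.001, 0.707, 0.707, 0.0]
contact_force: [0.7, -0.4, -0.1]
gripper_width: 0.822
grasp_force: 0.0
```

Emit:
play_rows:
  linear:
    - [0,-0.03,0.02]
    - [0,-0.03,0]
    - [0,0,0]
    - [0,0,0]
  turn: [0,0,0,0]

```text
time: 29.1
tool_pos: [0.5625, -0.3943, 0.2698]
tool_rot: [-0.0, 0.707, 0.707, 0.0]
contact_force: [-0.6, 0.2, -0.2]
gripper_width: 0.821
grasp_force: 0.0
```

Run:
```python
from h import *
import runpy;runpy.run_path("chk.py")
grab_frame("wrist");c=cam("wrist")
for t in("push_stick","blank","flap"):
    for r in trace("wrist",t)[:1]:
        px=np.argwhere(r["region"])[:,::-1];P=ray2z(c,px,.024)[:,:2]
        b=cv2.minAreaRect((P*1000).astype(np.float32));print("w",t,round(r["p"],2),np.round(b[0],1),np.round(b[1]),round(b[2],1),px.min(0),px.max(0))
grab_frame("side")
for t in("flap","blank","push_stick"):print("side",t,[(round(r["p"],2),np.round(r["location"]),int(r["region"].sum())) for r in trace("side",t)[:2]])
```

```text
29.1 [ 0.5625 -0.3943  0.2698] [-0.56  0.15 -0.23] [ 0.02  0.03 -0.02]
push_stick 0.73 [ 559.  -245.6] [ 39. 206.] 0.9 ymin/max -0.348 -0.143
w push_stick 0.66 [ 562.3 -302.5] [ 29. 230.] 0.4 [246   0] [269 183]
side flap []
side blank []
side push_stick [(0.53, array([283., 182.]), 358)]
```

```bash
python3 -c "
from plant import *
print(job_done())"
```

```text
the job is handed in; nothing more can be done
None
```

The job is handed in; no verdict came back. The blank was pushed to a firm stop at about 7 N (10 N measured less drag), and the stick lies on the bench about 50 mm clear of the station. That the flap shut and the blank stayed against the stop after release I inferred, not saw.

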